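# Pair the bookends at the library repair table

### The arm

A 6-joint arm with a two-finger parallel gripper is mounted at the origin on the work surface. World frame = base frame: x ahead of the robot, y to its left, z up, the work surface at z = 0. Lengths are in mm, angles in rad, forces in N, time in s.
With the tool pointing down it reaches from about 400 to 825 mm from the base axis. Payload 7 kg.
Tool frame: the origin (TCP) lies at the very end of the fingers, on their centre line; the grasp point (between the pads) lies 19 mm behind it; z points along the fingers, y is the direction in which the jaws open and shut (so a half turn about z gives the same grasp; the last joint's range is limited). The gripper opens to 88 mm and grips with 3 to 60 N. Pads are 19 mm wide; open, the fingers measure 130 mm over their backs; the gripper's body (78 mm by 193 mm) begins 47 mm behind the grasp point.
Start: joints at [-0.992, 0.359, 0.012, 0, -1.224, -0.288], TCP at [193.509, -646.645, 226.561] pointing down, gripper open.
Joint ranges: [-3.07, 3.07], [-1.43, 2.12], [-1.02, 1.25], [-3.03, 1.67], [-3.05, -0], [-3.03, 3.03]. Speed limits (rad/s): [2.39, 2.39, 3.01, 3.14, 3.14, 3.14].

### API

Orientations are given as a unit quaternion [x, y, z, w].
In Python, from plant import bot gives the robot as it stands. Calls block until the motion is done:
- bot.move_ptp(position, orientation): joint-space move of the TCP to a pose.
- bot.line_to(position, velocity=150, ori=None): straight line of the TCP; ori=None keeps the orientation; velocity is the mean speed in mm/s.
- bot.move_joints(angles): joint-space move.
- bot.move_gripper(opening, force=None): finger opening in mm; force is the grip in N (None keeps the last); returns when the fingers have stopped.
- bot.pause(seconds).
- bot.solve_ik(position, orientation): joint angles nearest the present ones, or None.
- bot.read_state(): the state.
- bot.camera(name): name is "scene" or "top"; returns the picture (420x560x3 uint8, red, green, blue); there is no depth.
- bot.get_calibration(name): a dict with "fx", "fy", "cx", "cy" (pixels), "view" (4x4, takes a point from world to camera coordinates). Camera axes: x right, y up, looking along -z (the intrinsics and any distortion apply to the point x, -y, -z); pixel columns grow to the right and rows downward; lengths in mm; the calibration is good to about 2 mm. A picture is of the moment at which its call begins. get_calibration takes no time and is no camera call.
A pose or a line that the arm cannot do raises bot.Unreachable and nothing moves.
- bot.close_job(): hands the job in, once; it reports no verdict.
The state is a dict: "t": time; "joint_pos": joint angles; "qvel": joint speeds; "tau": joint torques, N m; "tcp_pos": TCP position; "eef_rot": TCP orientation; "contact_force": force on the tool from outside, world axes, zero at the start; "moment": the same for the moment, N m; "width": finger opening in mm.
Only numpy, scipy, OpenCV 4.12 (cv2) and the standard library are available. Lean on these libraries where they do the work, as an engineer would, in place of code of your own. Each camera call takes 0.05 s, during which the arm holds its last target. There are 200 camera calls.

### The job

Two rows of books each have a bookend at the far end only. Slide each loose bookend along the table, without lifting it or tipping it over, to the row that has its matching bookend (same shape of pot), and leave it standing with its flat panel snug against the near end of the books, centred on them. Be gentle: do not shove the rows along, and leave the other things on the table where they are.

Things in the scene. Friction and masses are not known exactly. Their poses are not given: they have to be found in the camera images.
- end_round: Loose plywood bookend, 0.4 kg: round-shouldered upright panel 100 wide, 80 high, 12 thick, joined to a round pot (diameter 76 outside, 68 inside), empty, open above, 60 high, inner floor at 10. Origin: under the pot's axis. x points from pot to panel, whose flat outer face is at x = +50; pot's back at x = -38; y along the panel. Slides at 2 to 4 N. Pushed higher than 60 it may tip.
- end_round_face (a point): Point on the loose round-pot bookend: middle of the panel's flat outer face, at table level; axes as the bookend's.
- row_round: Row of three pocket books tied into one bundle with a rubber band: 90 long (its x, from the open near end to the far end), 105 wide (y), 140 to 150 high; at its far end stands the loose bookend's twin (also round pot), turned round, panel against the books. Origin: centre of the books' underside. Loose, about 1.2 kg: it slides if shoved with some 8 to 13 N.
- row_round_near (a point): Centre, at table level, of the flat near (open) end of that row; axes as the row's, +x into the books.
- end_square: Loose plywood bookend, 0.4 kg: square-topped upright panel 100 wide, 80 high, 12 thick, joined to a square pot (outside 76 x 76, inside 68 x 68), empty, open above, 60 high, inner floor at 10. Origin: under the pot's axis. x points from pot to panel, whose flat outer face is at x = +50; pot's back at x = -38; y along the panel. Slides at 2 to 4 N. Pushed higher than 60 it may tip.
- end_square_face (a point): Point on the loose square-pot bookend: middle of the panel's flat outer face, at table level; axes as the bookend's.
- row_square: Row of three pocket books tied into one bundle with a rubber band: 90 long (its x, from the open near end to the far end), 105 wide (y), 140 to 150 high; at its far end stands the loose bookend's twin (also square pot), turned round, panel against the books. Origin: centre of the books' underside. Loose, about 1.2 kg: it slides if shoved with some 8 to 13 N.
- row_square_near (a point): Centre, at table level, of the flat near (open) end of that row; axes as the row's, +x into the books.
- bit_case: Bystander: open black plastic case with steel bits, 110 x 70 x 30 high. Origin: centre of its underside.
- driver: Bystander: screwdriver 160 long lying on the table. Origin: near its middle, on its underside.
- glasses_case: Bystander: grey spectacles case 155 x 58 x 36 high. Origin: centre of its underside.
Mind the look-alikes: they are no part of the job. Leave any orange or red look-alike of the end_round alone.

How it is judged:
By the outcome, as a careful person would: the job done as asked, in the order asked, and still so for the second after the job is handed in, with the robot touching nothing.
It also fails if it takes over 54 s, if anything falls off the work surface, if the arm or the gripper's body presses on something with over 40 N, if the wrist force passes 120 N, or if a joint passes its speed limit or range.

## Working session

There is one attempt and no reset: what is moved stays moved. The work goes in short steps, each a Python script; the robot and the scene stay as the last script left them, time stands still between calls to the robot, and variables do not carry over. Pictures are saved under pics/ and viewed, about 8 in all and at most 12, crops included, and the job is handed in when it is done.

```bash
mkdir -p pics; ls; python3 - <<'E'
from plant import bot
import cv2,numpy as np
for n in("scene","top"):
    im=bot.camera(n); cv2.imwrite(f"pics/{n}0.png",im[:,:,::-1])
    c=bot.get_calibration(n); print(n,{k:(np.round(v,4).tolist() if k=="view" else v) for k,v in c.items()})
print(bot.read_state())
E
```

```text
pics
scene {'fx': 409.32113104820274, 'fy': 409.32113104820274, 'cx': 282.87565703259565, 'cy': 211.83475764781477, 'view': [[0.8902, -0.4555, -0.0105, -493.0848], [0.434, 0.8408, 0.3236, -239.4429], [-0.1386, -0.2926, 0.9461, -1011.9275], [0.0, 0.0, 0.0, 1.0]]}
top {'fx': 389.83589850087094, 'fy': 389.83589850087094, 'cx': 276.21907957868046, 'cy': 216.21392131943506, 'view': [[-0.0043, -1.0, -0.0085, -9.7714], [0.9971, -0.0049, 0.0756, -520.5253], [-0.0756, -0.0081, 0.9971, -933.8012], [0.0, 0.0, 0.0, 1.0]]}
{'t': 0.1, 'joint_pos': array([-9.91899287e-01,  3.59327578e-01,  1.11933825e-02, -3.14258874e-04,
       -1.22412686e+00, -2.88108272e-01]), 'qvel': array([-0.00113413,  0.00025704,  0.00335198,  0.00136102, -0.00085806,
        0.00045047]), 'tau': array([-6.31853782e-04, -5.84162915e+01,  2.93750364e+01,  7.01543257e+00,
        1.01617942e-02, -6.77601702e-05]), 'tcp_pos': array([ 193.38956473, -646.25761427,  225.72606784]), 'eef_rot': array([-1.44829692e-01,  9.89456316e-01,  7.26677944e-04, -1.73553664e-04]), 'contact_force': array([-0.01200665,  0.87262031,  0.70623667]), 'moment': array([-0.02158696, -0.0298807 ,  0.02209837]), 'width': 87.655118191062}
```

View pics/top0.png

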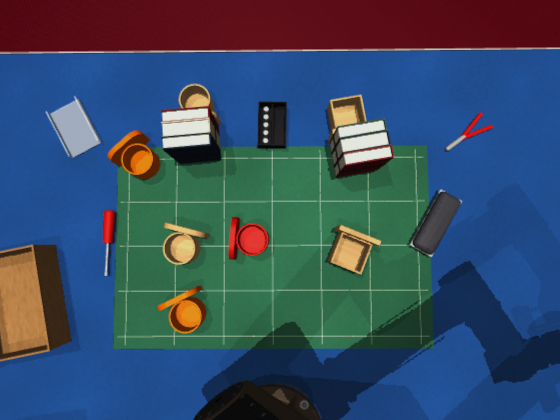

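View pics/scene0.png

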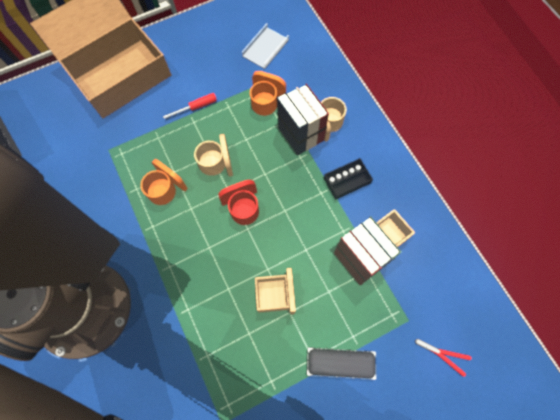

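Candidates for end_round (top view): natural wood (180,248); orange (188,315) and (138,158); red (252,240); the natural twin at (195,98) stands behind its row. I choose the natural one at (180,248). end_square is at (350,252) and its twin at (347,112). A close crop will check this.

```bash
cat > h.py <<'E'
from plant import bot
import cv2,numpy as np
def ray(n,uv,z):
    c=bot.get_calibration(n); V=np.array(c["view"]); R,t=V[:3,:3],V[:3,3]; o=-R.T@t
    d=R.T@np.array([(uv[0]-c["cx"])/c["fx"],-(uv[1]-c["cy"])/c["fy"],-1.])
    return (o+d*(z-o[2])/d[2])[:2]
def proj(n,p):
    c=bot.get_calibration(n); V=np.array(c["view"]); q=V[:3,:3]@np.array(p,float)+V[:3,3]
    return np.array([c["cx"]+c["fx"]*q[0]/-q[2], c["cy"]+c["fy"]*q[1]/q[2]])
E
python3 - <<'E'
from h import *
im=cv2.imread("pics/top0.png"); hsv=cv2.cvtColor(im,cv2.COLOR_BGR2HSV)
print(hsv[231,180],hsv[235,365],hsv[315,170])
m=cv2.inRange(hsv,(8,50,80),(30,165,255))
n,l,s,c=cv2.connectedComponentsWithStats(m)
for i in range(1,n):
    if s[i,4]>60: print(s[i],c[i])
a=im[90:275,125:235]; b=im[90:275,315:425]
o=np.hstack([cv2.resize(x,None,fx=3.2,fy=3.2,interpolation=cv2.INTER_CUBIC) for x in(a,b)])
cv2.imwrite("pics/crop.png",o)
for uv,z in(((180,248),60),((350,252),60),((192,162),0),((365,176),0)): print(uv,ray("top",uv,z))
E
```

```text
[ 21 120 208] [ 18 131 211] [ 15 231 183]
[179  84  32  25 458] [194.88646288  98.23362445]
[330  95  36  39 697] [345.83500717 112.70875179]
[162 117  46   6  96] [184.70833333 119.84375   ]
[ 163  223   43   42 1042] [181.01631478 243.78023033]
[ 330  225   51   49 1306] [351.64548239 249.24655436]
[   0  245   50  116 4272] [ 20.89068352 304.58988764]
(180, 248) [444.1740857  212.24442958]
(350, 252) [ 433.22919313 -183.48453236]
(192, 162) [660.44678479 200.26816432]
(365, 176) [ 622.1314755  -235.40453164]
```

View pics/crop.png

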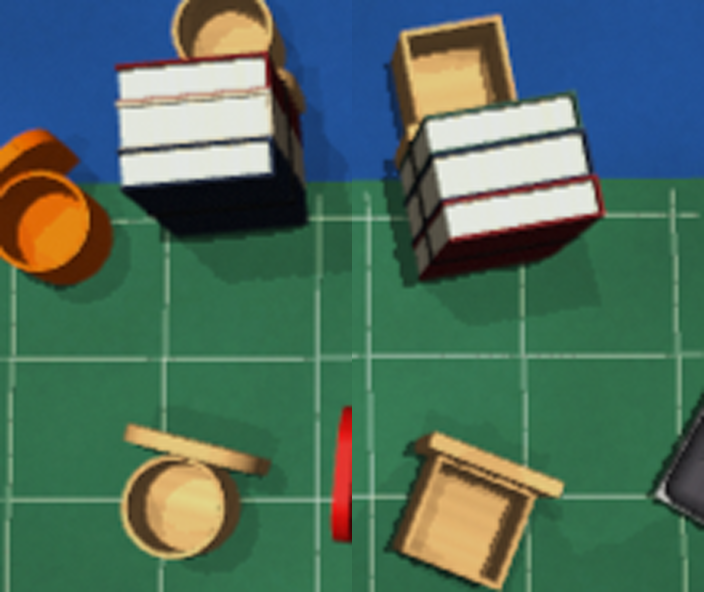

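The crop confirms natural wood for both loose bookends, with a round pot (crop 174,507) and a square pot (466,520). The near bottom edge of each row shows at (174,237)–(307,224) for round and (418,281)–(548,248) for square. I'll compute the poses and grasp the square one first, since it is nearest the arm.

```bash
cat >> h.py <<'E'
from math import *
def cr(p,k): # crop px -> picture px
    return (p[0]/3.2+125, p[1]/3.2+90) if k==0 else ((p[0]-352)/3.2+315, p[1]/3.2+90)
def yawline(a,b): # edge from left to right of picture; x axis is its normal pointing away from robot
    d=b-a; return atan2(d[0],-d[1])   # normal (-dy,dx)
def quat(th):
    best=None; q0=bot.read_state()["joint_pos"][5]
    return [np.array([cos(f),sin(f),0,0]) for f in (th/2+pi/2, th/2)]
E
python3 - <<'E'
from h import *
R=lambda p,k,z: ray("top",cr(p,k),z)
for k,nm,bot_e,top_e,pan in((0,"round",((174,237),(307,224)),((122,187),(274,176)),((126,424),(270,460))),(1,"square",((418,281),(548,248)),((443,240),(602,216)),((432,432),(562,485)))):
    for e,z in((bot_e,0),(top_e,143),(pan,80)):
        a,b=R(e[0],k,z),R(e[1],k,z); print(nm,z,a.round(1),b.round(1),"mid",((a+b)/2).round(1),"len",np.hypot(*(b-a)).round(1),"yaw",round(degrees(yawline(a,b)),1))
print("pots",R((174,507),0,60),R((466,520),1,60))
for p,yw in(((444,213),-14),((433,-184),-22),((610,195),5),((570,-215),14)):
    for q in quat(radians(yw)):
        s=bot.solve_ik([*p,25],q); print(p,None if s is None else np.round(s,2))
E
```

```text
round 0 [655.4 232.2] [665.1 127.1] mid [660.2 179.6] len 105.6 yaw 5.3
round 143 [659.3 230.7] [666.2 127.9] mid [662.7 179.3] len 103.0 yaw 3.8
round 80 [502.7 243.9] [476.5 140.3] mid [489.6 192.1] len 106.9 yaw -14.2
square 0 [ 618.  -161.7] [ 643.6 -264.1] mid [ 630.8 -212.9] len 105.6 yaw 14.0
square 143 [ 620.7 -158. ] [ 636.3 -264.8] mid [ 628.5 -211.4] len 108.0 yaw 8.3
square 80 [ 495.1 -158.2] [ 456.9 -249.9] mid [ 476.  -204.1] len 99.3 yaw -22.6
pots [443.1632035 213.6906038] [ 432.06701139 -184.91190929]
(444, 213) [ 0.85  0.3  -0.63 -0.   -0.64 -2.66]
(444, 213) [ 0.85  0.3  -0.63  0.   -0.64  0.48]
(433, -184) [ 0.02  0.27 -0.68 -0.   -0.62 -1.97]
(433, -184) [ 0.02  0.27 -0.68  0.   -0.62  1.17]
(610, 195) [ 0.61  0.49 -0.29  0.   -0.79 -2.1 ]
(610, 195) [ 0.61  0.49 -0.29  0.   -0.79  1.04]
(570, -215) [-0.04  0.45 -0.37  0.   -0.75 -1.29]
(570, -215) [-0.04  0.45 -0.37  0.   -0.75  1.86]
```

```bash
cat > g.py <<'E'
from h import *
def go(p,z,th,k=1,ptp=False,v=150):
    q=quat(th)[k]
    if ptp: bot.move_ptp([*p,z],q)
    else: bot.line_to([*p,z],v,q)
def st(tag=""):
    s=bot.read_state(); print(tag,"t",round(s["t"],2),"tcp",s["tcp_pos"].round(1),"F",s["contact_force"].round(1),"M",s["moment"].round(2),"w",round(s["width"],1),"j",s["joint_pos"].round(2))
    return s
E
python3 - <<'E'
from g import *
im=cv2.GaussianBlur(cv2.imread("pics/top0.png"),(3,3),0).astype(float)
for nm,f,cols,r0,r1 in(("sq",im[:,:,2]-im[:,:,1],range(341,376),158,185),("rd",20-im[:,:,1],range(182,218),150,172)):
    P=[]
    for u in cols:
        c=f[:,u]; k=[r for r in range(r0,r1) if c[r]>0>=c[r+1]]
        if k: r=k[-1]; P.append(ray("top",(u,r+c[r]/(c[r]-c[r+1])),0))
    P=np.array(P); l=np.polyfit(P[:,1],P[:,0],1)
    res=P[:,0]-np.polyval(l,P[:,1]); g=abs(res)<3; l=np.polyfit(P[g,1],P[g,0],1)
    print(nm,len(P),g.sum(),"yaw",degrees(atan(-l[0])),"x at mid",np.polyval(l,-213 if nm=="sq" else 180),"y range",P[:,1].min(),P[:,1].max())
    print([im[r,list(cols)[15]].astype(int).tolist() for r in range(r0+2,r1,3)])
# grasp square
th=radians(-22.6); p=(432.,-185.)
bot.move_gripper(88)
go(p,130,th,1,True); st("above")
go(p,25,th); st("down")
bot.move_gripper(70,12); st("grip")
cv2.imwrite("pics/g1.png",cv2.cvtColor(np.hstack([bot.camera("top")[170:300,270:420],bot.camera("scene")[220:350,200:350]]),cv2.COLOR_RGB2BGR))
i=cv2.imread("pics/g1.png"); cv2.imwrite("pics/g1.png",cv2.resize(i,None,fx=2.6,fy=2.6))
E
```

```text
sq 35 35 yaw 9.774113105798486 x at mid 628.4882574208227 y range -260.8369507413047 -175.21098078381473
[[219, 227, 225], [50, 51, 109], [8, 6, 30], [8, 8, 22], [8, 8, 30], [50, 74, 35], [67, 99, 44], [67, 98, 44], [68, 100, 45]]
rd 36 36 yaw 4.963866188718075 x at mid 662.5918491474501 y range 137.04013511766047 225.57295008446306
[[15, 10, 8], [11, 9, 8], [15, 9, 6], [17, 15, 9], [45, 65, 29], [63, 92, 41], [62, 92, 41]]
above t 2.23 tcp [ 432.2 -185.4  130.2] F [-0.5  0.4 -0.2] M [-0.16  0.1   0.07] w 87.8 j [ 0.01  0.11 -0.56  0.   -0.9   1.16]
down t 3.08 tcp [ 432.5 -185.2   25.5] F [-1.2 -0.7  0.8] M [-0.04  0.16 -0.06] w 87.6 j [ 0.02  0.27 -0.68  0.   -0.62  1.16]
grip t 3.44 tcp [ 432.6 -185.    25.8] F [-2.   0.7  7. ] M [0.38 0.51 0.02] w 75.9 j [ 0.02  0.26 -0.68  0.   -0.62  1.16]
```

View pics/g1.png

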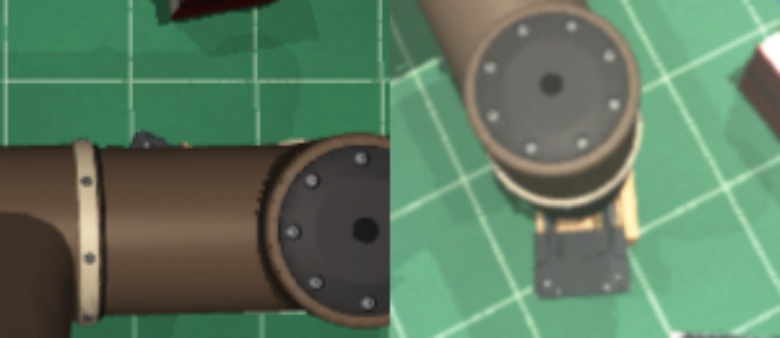

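Square pot gripped (width 75.9). Now I'll slide it to a stand-off, then creep in along the row's axis watching the force.

```bash
cat >> g.py <<'E'
def creep(near,th,d0,d1,v=12,step=0.7,lim=2.5,z=25,k=1):
    n=np.array([cos(th),sin(th)]); near=np.array(near); base=[]; d=d0; q=quat(th)[k]
    while d>d1:
        d-=step; bot.line_to([*(near-n*d),z],v,q); s=bot.read_state(); f=-s["contact_force"][:2]@n; base.append(f)
        b=np.median(base[2:7]) if len(base)>6 else None
        if b is not None and f>b+lim: break
    print("creep d",round(d,1),"t",round(s["t"],1),"f",np.round(base,1).tolist()); return d
E
python3 - <<'E'
from g import *
near=np.array([628.5,-212.5]); th=radians(9.5); n=np.array([cos(th),sin(th)])
q=quat(th)[1]
go(near-n*75,25.5,th,v=70); st("pre")
go(near-n*58,25.5,th,v=40); st("near")
bot.move_gripper(70,6); st("soft")
creep(near,th,58,45,z=25.5); st("end")
E
```

```text
pre t 5.53 tcp [ 552.6 -224.8   25.2] F [-4.8  0.8  1.7] M [-0.18  1.8  -0.2 ] w 76.0 j [-0.06  0.43 -0.39 -0.   -0.75  1.8 ]
near t 6.11 tcp [ 571.8 -221.9   25.3] F [ 0.   0.1 -5. ] M [-0.14  0.13  0.  ] w 75.8 j [-0.05  0.45 -0.36 -0.   -0.76  1.79]
soft t 6.33 tcp [ 570.9 -222.1   25.4] F [ 0.2  0.1 -5.5] M [-0.11  0.22 -0.03] w 76.2 j [-0.05  0.45 -0.36 -0.   -0.76  1.79]
creep d 48.2 t 9.8 f [-0.6, -0.5, 0.2, 0.6, 0.1, -0.9, -0.5, -0.7, -0.2, -0.9, 0.2, 0.3, 0.9, 3.9]
end t 9.82 tcp [ 580.2 -220.6   25.4] F [-3.8 -1.  -3.1] M [-0.26  1.45  0.17] w 76.6 j [-0.05  0.46 -0.34  0.   -0.77  1.79]
```

Contact was felt at 48 mm. F_z of about −5 N means I was carrying its weight, because I commanded z 0.5 mm too high. I'll lower it, release, retreat and look.

```bash
python3 - <<'E'
from g import *
near=np.array([628.5,-212.5]); th=radians(9.5); n=np.array([cos(th),sin(th)])
p=near-n*48.5
go(p,24.8,th,v=20); st("low")
bot.move_gripper(88); st("open")
go(p-n*3,24.8,th,v=60); go(p-n*3,130,th,v=250)
P=np.array([443,213.5]); thr=radians(-14.2)
go(P,130,thr,1,True); st("above round")
t=bot.camera("top"); s=bot.camera("scene")
cv2.imwrite("pics/top1.png",t[:,:,::-1]); cv2.imwrite("pics/scene1.png",s[:,:,::-1])
o=np.hstack([cv2.resize(t[90:220,310:420],None,fx=3.6,fy=4.4*3.6/4.4,interpolation=cv2.INTER_CUBIC),cv2.resize(s[200:330,310:420],None,fx=3.6,fy=3.6,interpolation=cv2.INTER_CUBIC)])
cv2.imwrite("pics/c1.png",o[:,:,::-1])
E
```

```text
low t 10.07 tcp [ 580.3 -220.6   25.1] F [-6.  -0.2  3.2] M [-0.    2.06  0.11] w 76.0 j [-0.05  0.46 -0.34  0.   -0.77  1.79]
open t 10.57 tcp [ 581.  -220.5   24.9] F [-0.4 -0.7  0.1] M [-0.09  0.11 -0.  ] w 87.8 j [-0.05  0.46 -0.34  0.   -0.77  1.79]
above round t 13.05 tcp [443.2 213.1 129.7] F [ 0.  -0.3 -0.4] M [-0.05  0.1   0.01] w 87.7 j [ 0.85  0.15 -0.52  0.   -0.91  0.47]
```

View pics/c1.png

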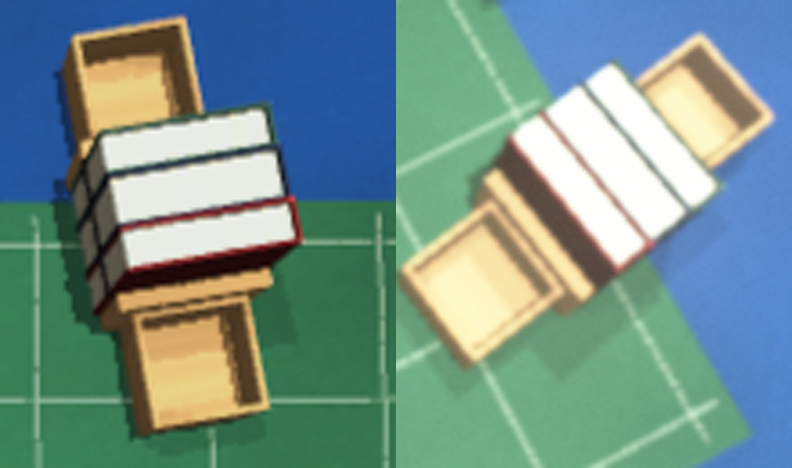

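The square bookend's panel sits flush against its row, with no visible gap and centred; the row is unmoved. Next, the round one.

```bash
python3 - <<'E'
from g import *
P=np.array([443,213.5]); thr=radians(-14.2)
go(P,25,thr); st("down")
bot.move_gripper(70,12); st("grip")
near=np.array([662,179.5]); th=radians(4.7); n=np.array([cos(th),sin(th)])
go(near-n*80,24.3,th,v=80); st("pre")
go(near-n*57,24.3,th,v=50); st("near")
bot.move_gripper(70,6); st("soft")
creep(near,th,57,45,z=24.3,step=0.8,v=15); st("end")
E
```

```text
down t 14.0 tcp [443.5 213.7  25.5] F [ 0.3 -0.4  0.3] M [-0.02  0.13  0.  ] w 87.9 j [ 0.85  0.29 -0.63  0.   -0.64  0.47]
grip t 14.38 tcp [443.7 214.5  26. ] F [-2.1  2.5  7.2] M [ 0.9   0.72 -0.08] w 74.7 j [ 0.85  0.29 -0.63  0.   -0.64  0.47]
pre t 16.35 tcp [580.2 172.6  25.1] F [-10.9   2.4  14.8] M [0.87 4.1  0.05] w 74.5 j [ 0.61  0.44 -0.37 -0.   -0.75  1.04]
near t 16.96 tcp [603.3 173.7  24.9] F [-6.8 -0.7 11.2] M [-0.54  3.02  0.07] w 74.7 j [ 0.59  0.47 -0.32 -0.   -0.78  1.06]
soft t 17.18 tcp [603.6 173.7  24.6] F [-5.9 -2.1  7.2] M [-0.59  2.14  0.03] w 74.6 j [ 0.59  0.47 -0.32 -0.   -0.78  1.06]
creep d 44.2 t 21.2 f [6.5, 6.4, 6.5, 7.4, 6.8, 5.6, 6.4, 5.6, 5.3, 5.6, 4.8, 5.7, 7.1, 7.7, 7.9, 7.3]
end t 21.18 tcp [614.8 174.6  23.4] F [-7.3  0.4  2.6] M [0.01 2.99 0.05] w 74.6 j [ 0.58  0.49 -0.29 -0.   -0.79  1.07]
```

Force is ambiguous here (vertical press, width 74.7). I'll release, retreat and look.

```bash
python3 - <<'E'
from g import *
near=np.array([662,179.5]); th=radians(4.7); n=np.array([cos(th),sin(th)])
bot.move_gripper(88); p=near-n*47
s=st("open"); go(p,130,th,v=250); go((440,0),180,th,1,True); st()
t=bot.camera("top"); s=bot.camera("scene")
cv2.imwrite("pics/top2.png",t[:,:,::-1]); cv2.imwrite("pics/scene2.png",s[:,:,::-1])
o=np.hstack([cv2.resize(t[85:215,130:240],None,fx=3.6,fy=3.6,interpolation=cv2.INTER_CUBIC),cv2.resize(s[70:200,245:355],None,fx=3.6,fy=3.6,interpolation=cv2.INTER_CUBIC)])
cv2.imwrite("pics/c2.png",o[:,:,::-1])
E
```

```text
open t 21.68 tcp [618.1 175.9  24.3] F [-0.4 -0.9 -0.2] M [-0.12  0.15  0.03] w 87.6 j [ 0.58  0.49 -0.29  0.   -0.79  1.07]
 t 23.25 tcp [441.    0.5 179.9] F [-0.   0.3  0. ] M [-0.01  0.11  0.06] w 87.6 j [ 0.45  0.   -0.55  0.   -1.02  1.2 ]
```

View pics/c2.png

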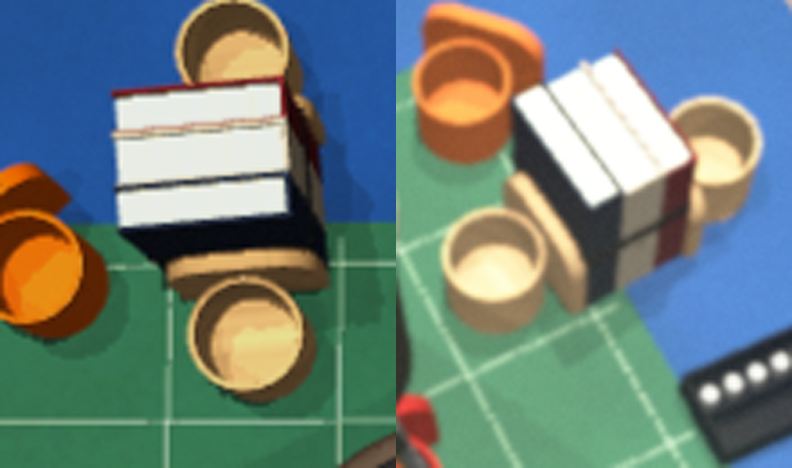

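```bash
python3 - <<'E'
from g import *
def rel(near,th,p):
    d=p-np.array(near); return np.array([d@[cos(th),sin(th)],d@[-sin(th),cos(th)]]).round(1)
t0,t2,s0,s2=[cv2.imread(f"pics/{n}.png") for n in("top0","top2","scene0","scene2")]
R=ray("top",(247/3.6+130,335/3.6+85),60); print("round pot",R,"in row frame",rel((662,179.5),radians(4.7),R))
# rim corners of square (top1 crop): TL,TR,BR,BL
S=np.mean([ray("top",(x/3.6+310,y/3.6+90),60) for x,y in((133,313),(248,296),(270,406),(145,436))],0); print("square pot",S,rel((628.5,-212.5),radians(9.5),S))
g=lambda i:np.float32(cv2.cvtColor(i,cv2.COLOR_BGR2GRAY))
for n,a,b,(x0,x1,y0,y1) in(("rowR",t0,t2,(158,215,104,150)),("rowS",t0,t2,(332,398,92,160)),("rowRs",s0,s2,(285,350,85,125)),("rowSs",s0,s2,(350,415,210,255))):
    A,B=g(a)[y0:y1,x0:x1],g(b)[y0:y1,x0:x1]; print(n,np.round(cv2.phaseCorrelate(A,B,cv2.createHanningWindow(A.shape[::-1],cv2.CV_32F)),2))
# zoomed junctions
o=np.hstack([cv2.resize(s2[115:165,270:320],(399,400),interpolation=cv2.INTER_CUBIC),cv2.resize(s2[240:295,330:385],(399,400),interpolation=cv2.INTER_CUBIC)])
cv2.imwrite("pics/c3.png",np.clip(o*1.3,0,255))
d=cv2.absdiff(t0,t2).max(2)>40
n,l,s,c=cv2.connectedComponentsWithStats(d.astype(np.uint8)); print([(s[i].tolist()) for i in range(1,n) if s[i,4]>25])
E
```

```text
round pot [608.77129691 170.53270088] in row frame [-53.8  -4.6]
square pot [ 576.45807786 -221.976092  ] [-52.9  -0.8]Traceback (most recent call last):
  File "<stdin>", line 10, in <module>
    return _wrapfunc(a, 'round', decimals=decimals, out=out)
    return _wrapit(obj, method, *args, **kwds)
    conv = _array_converter(obj)
ValueError: setting an array element with a sequence. The requested array has an inhomogeneous shape after 1 dimensions. The detected shape was (2,) + inhomogeneous part.
```

```bash
python3 - <<'E'
from g import *
t0,t2,s0,s2=[cv2.imread(f"pics/{n}.png") for n in("top0","top2","scene0","scene2")]
g=lambda i:np.float32(cv2.cvtColor(i,cv2.COLOR_BGR2GRAY))
for n,a,b,(x0,x1,y0,y1) in(("rowR",t0,t2,(158,215,104,150)),("rowS",t0,t2,(332,398,92,160)),("rowRs",s0,s2,(285,350,85,125)),("rowSs",s0,s2,(350,415,210,255))):
    A,B=g(a)[y0:y1,x0:x1],g(b)[y0:y1,x0:x1]; p,r=cv2.phaseCorrelate(A,B,cv2.createHanningWindow(A.shape[::-1],cv2.CV_32F)); print(n,np.round(p,2),round(r,2))
o=np.hstack([cv2.resize(i,(390,500),interpolation=cv2.INTER_CUBIC) for i in(t2[140:205,168:224] [:,:51],s2[110:170,264:311])])
cv2.imwrite("pics/c3.png",np.clip(o.astype(float)*1.2,0,255))
E
```

```text
rowR [0.03 0.05] 0.99
rowS [ 0.02 -0.03] 0.99
rowRs [0.02 0.14] 0.91
rowSs [-0.15  0.53] 0.95[ WARN:0@0.170] global loadsave.cpp:1063 imwrite_ Unsupported depth image for selected encoder is fallbacked to CV_8U.
```

View pics/c3.png

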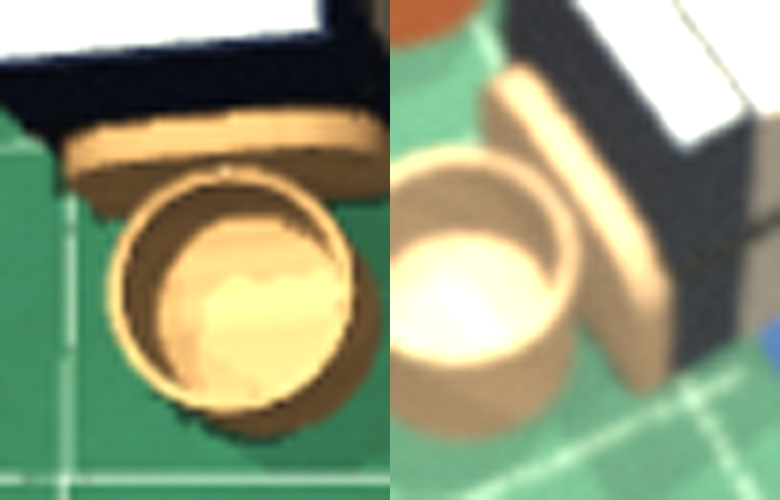

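```bash
python3 - <<'E'
from g import *
def rel(p,near=(662,179.5),th=radians(4.7)):
    d=p-np.array(near); return np.array([d@[cos(th),sin(th)],d@[-sin(th),cos(th)]]).round(1)
C=lambda x,y:(264+(x-390)/8.298,110+y/8.333)
print("book corner",rel(ray("scene",C(683,370),0)),"panel face corner",rel(ray("scene",C(664,384),0)),"panel inner",rel(ray("scene",C(638,392),0)))
R=ray("top",(168+229/7.647,140+290/7.692),60); print("top pot",R,rel(R))
# scene rim: fit ellipse centre by eye: right 580, top 147, bottom 367 -> left from full picture
hsv=cv2.cvtColor(cv2.imread("pics/scene2.png"),cv2.COLOR_BGR2HSV)
print(hsv[140,250:290].tolist()[::4])
for z,pts in((80,((500,85),(640,275),(525,68),(668,270))),):
    for p in pts: print("panel top",p,rel(ray("scene",C(*p),z)))
# reference: expected pixels
n=np.array([cos(radians(4.7)),sin(radians(4.7))]); m=np.array([-n[1],n[0]]); near=np.array([662,179.5])
for x,y,z in((0,-52.5,0),(0,-50,0),(0,50,80),(0,52.5,143),(0,-52.5,143)): 
    p=proj("scene",[*(near+x*n+y*m),z]); q=proj("top",[*(near+x*n+y*m),z]); print((x,y,z),"scene crop",((p-[264,110])*[8.298,8.333]+[390,0]).round(),"top crop",((q-[168,140])*[7.647,7.692]).round())
E
```

```text
book corner [  5.2 -51.2] panel face corner [ -3.  -52.2] panel inner [-12. -50.]
top pot [609.62604587 172.11577532] [-52.8  -3.1]
[[70, 92, 174], [70, 92, 172], [28, 65, 238], [17, 99, 147], [20, 95, 240], [23, 75, 253], [25, 66, 254], [21, 86, 248], [17, 99, 142], [16, 102, 203]]
panel top (500, 85) [-13.8  32. ]
panel top (640, 275) [-12.1 -49.3]
panel top (525, 68) [-3.8 33. ]
panel top (668, 270) [ -3.8 -52.5]
(0, -52.5, 0) scene crop [672. 380.] top crop [405. 150.]
(0, -50, 0) scene crop [668. 375.] top crop [397. 151.]
(0, 50, 80) scene crop [507.  23.] top crop [ 29. 121.]
(0, 52.5, 143) scene crop [498. -97.] top crop [-41.  71.]
(0, -52.5, 143) scene crop [684. 161.] top crop [329.  38.]
```

The rows have not moved. The round bookend is about 3 mm off centre (toward −y) and may have a gap of around 3 mm. I'll regrasp to recentre it, then nudge it from behind with closed fingers under a force limit.

```bash
cat >> g.py <<'E'
def push(near,th,y,d0,d1,step=0.45,lim=5.5,z=25.,k=1,v=20):
    n=np.array([cos(th),sin(th)]); m=np.array([-n[1],n[0]]); near=np.array(near)+m*y; d=d0; q=quat(th)[k]; F=[]
    while d>d1:
        d-=step; bot.line_to([*(near-n*d),z],v,q); s=bot.read_state(); F.append(-s["contact_force"][:2]@n)
        if F[-1]>lim: break
    print("push d",round(d,1),"t",round(s["t"],1),"f",np.round(F,1).tolist()); return d
E
python3 - <<'E'
from g import *
near=np.array([662,179.5]); th=radians(4.7); n=np.array([cos(th),sin(th)]); m=np.array([-n[1],n[0]])
at=lambda d,y:near-n*d+m*y
go(at(52.5,-1.5),110,th,1,True); go(at(52.5,-1.5),25,th,v=200)
bot.move_gripper(70,12); st("grip")
go(at(54,0.7),25,th,v=40); st("shift")
push(near,th,0.7,54,48,step=.6,lim=6)
bot.move_gripper(88); st("open")
d=st()["tcp_pos"]
go(at(54,0.7),25,th,v=60); go(at(54,.7),100,th,v=250)
bot.move_gripper(0); go(at(112,0),100,th,v=250); go(at(112,0),27,th,v=200); st("behind")
E
```

```text
grip t 25.3 tcp [610.7 174.3  26.7] F [-1.6 -0.7  6.8] M [ 0.24  0.8  -0.03] w 74.5 j [ 0.58  0.48 -0.31  0.   -0.78  1.07]
shift t 25.55 tcp [609.5 176.   26.7] F [ 1.2 -3.5  6.2] M [-0.75 -0.13 -0.02] w 74.7 j [ 0.59  0.48 -0.31  0.   -0.78  1.06]
push d 52.2 t 26.3 f [1.7, 4.5, 6.1]
open t 26.81 tcp [609.9 175.9  24.8] F [-0.2  0.1  0.2] M [-0.04  0.14 -0.03] w 87.5 j [ 0.59  0.48 -0.31 -0.   -0.78  1.07]
 t 26.81 tcp [609.9 175.9  24.8] F [-0.2  0.1  0.2] M [-0.04  0.14 -0.03] w 87.5 j [ 0.59  0.48 -0.31 -0.   -0.78  1.07]
behind t 29.83 tcp [551.1 170.4  27. ] F [-0.5  0.5  0.9] M [-0.09  0.05 -0.03] w 0.5 j [ 0.64  0.4  -0.44  0.   -0.73  1.01]
```

```bash
python3 - <<'E'
from g import *
near=np.array([662,179.5]); th=radians(4.7); n=np.array([cos(th),sin(th)]); m=np.array([-n[1],n[0]])
at=lambda d,y:near-n*d+m*y
go(at(105,0.3),27,th,v=60)
d=push(near,th,0.3,105,92,step=.6,lim=5.5,z=27); st()
go(at(d+12,0.3),27,th,v=80); go(at(d+20,.3),130,th,v=250)
go((430,-20),180,th,1,True); st()
t=bot.camera("top"); s=bot.camera("scene")
cv2.imwrite("pics/top3.png",t[:,:,::-1]); cv2.imwrite("pics/scene3.png",s[:,:,::-1])
f=lambda i:cv2.resize(i,(390,500),interpolation=cv2.INTER_CUBIC)
cv2.imwrite("pics/c4.png",np.hstack([f(t[140:205,168:219]),f(s[110:170,264:311])])[:,:,::-1])
E
```

```text
push d 99.0 t 32.6 f [-0.6, 0.5, 0.9, -0.0, 0.0, 0.2, -0.5, 1.5, 5.0, 5.6]
 t 32.6 tcp [562.5 171.4  26.9] F [-5.8  1.3  3.6] M [0.11 2.09 0.08] w 0.5 j [ 0.63  0.42 -0.41 -0.   -0.74  1.03]
 t 34.38 tcp [430.4 -19.9 179.8] F [0.7 0.3 0. ] M [-0.11  0.17  0.01] w 0.7 j [ 0.42 -0.02 -0.57  0.   -1.02  1.24]
```

View pics/c4.png

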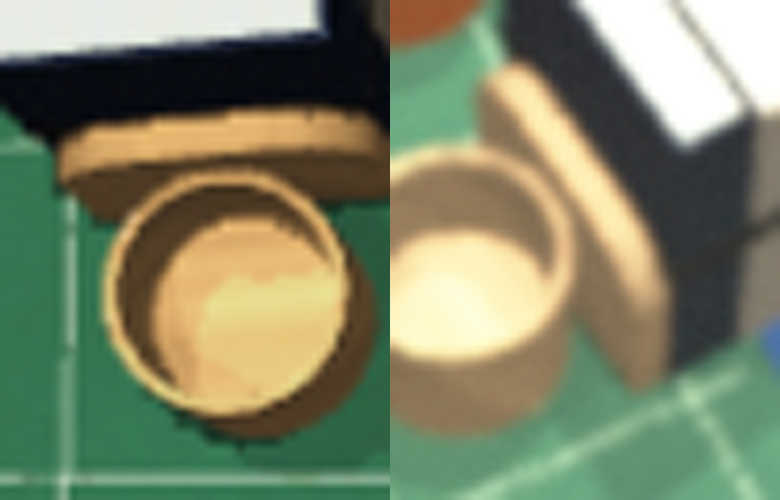

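```bash
python3 - <<'E'
import cv2,numpy as np
s=cv2.imread("pics/scene3.png");t=cv2.imread("pics/top3.png")
f=lambda i:cv2.resize(i,(390,290),interpolation=cv2.INTER_NEAREST)
o=np.vstack([np.hstack([f(s[136:166,275:315]),f(s[257:287,340:380])]),np.hstack([f(t[140:170,190:230]),f(t[155:185,355:395])])])
cv2.imwrite("pics/c5.png",np.clip((o/255.)**.6*255,0,255).astype(np.uint8))
E
```

```text
(no output)
```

View pics/c5.png

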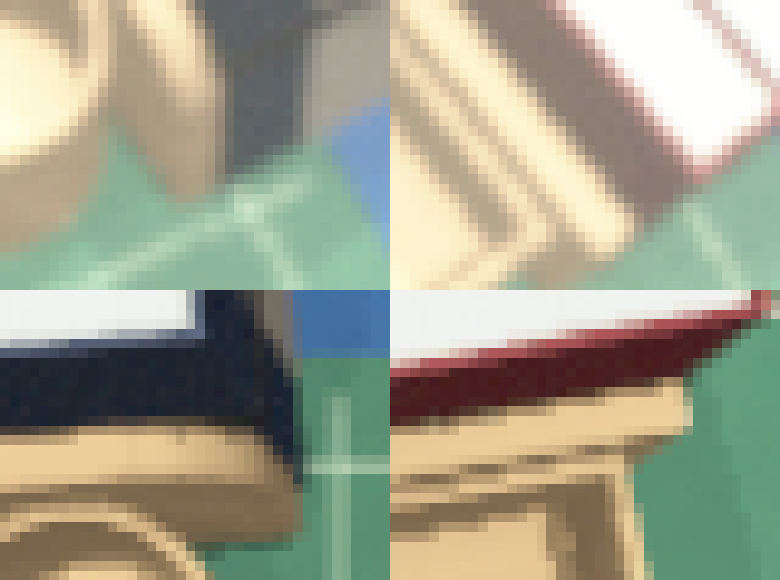

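At the round row the panel meets the book face with no gap, and from the top view the corner-to-corner distance equals the panel thickness. The 5.6 N reached is more than free sliding needs, so the panel is against the books. I'll give the square one the same gentle check push, then compare before and after.

```bash
python3 - <<'E'
from g import *
near=np.array([628.5,-212.5]); th=radians(9.5); n=np.array([cos(th),sin(th)])
go(near-n*112,100,th,1,True); go(near-n*112,27,th,v=200); go(near-n*104.5,27,th,v=60)
d=push(near,th,0,104.5,93,step=.6,lim=5.2,z=27); st()
go(near-n*(d+12),27,th,v=80); go(near-n*(d+20),130,th,v=250)
go((430,-20),180,th,1,True); st()
t=bot.camera("top"); s=bot.camera("scene")
t,s=[cv2.cvtColor(i,cv2.COLOR_RGB2BGR) for i in(t,s)]
cv2.imwrite("pics/top4.png",t); cv2.imwrite("pics/scene4.png",s)
t0,s0=cv2.imread("pics/top0.png"),cv2.imread("pics/scene0.png"); t3=cv2.imread("pics/top3.png")
g=lambda i:np.float32(cv2.cvtColor(i,cv2.COLOR_BGR2GRAY))
for nm,a,b,(x0,x1,y0,y1) in(("rowR",t0,t,(158,215,104,150)),("rowS",t0,t,(332,398,92,160)),("rowRs",s0,s,(285,350,85,125)),("rowSs",s0,s,(350,415,210,255)),("squarepot 3->4",t3,t,(340,392,168,216)),("bit",t0,t,(250,295,92,155)),("driver",t0,t,(95,125,200,285)),("glasses",t0,t,(405,470,185,260)),("orange1",t0,t,(105,158,125,182)),("orange2",t0,t,(155,212,282,340)),("red",t0,t,(222,275,212,262))):
    A,B=g(a)[y0:y1,x0:x1],g(b)[y0:y1,x0:x1]; p,r=cv2.phaseCorrelate(A,B,cv2.createHanningWindow(A.shape[::-1],cv2.CV_32F)); print(nm,np.round(p,2),round(r,2))
f=lambda i:cv2.resize(i,(395,400),interpolation=cv2.INTER_CUBIC)
cv2.imwrite("pics/c6.png",np.hstack([f(t[80:280,95:295]),f(t[80:280,295:495])]))
E
```

```text
push d 98.5 t 38.7 f [-0.2, 0.1, 0.2, -0.9, 0.0, -0.3, 0.2, 0.1, 1.0, 5.4]
 t 38.73 tcp [ 530.2 -228.9   26.9] F [-5.4 -0.9  4.1] M [-0.44  1.82  0.05] w 0.4 j [-0.07  0.41 -0.44  0.   -0.73  1.81]
 t 40.52 tcp [430.2 -20.3 179.5] F [ 0.5 -0.1 -0.6] M [-0.08  0.09 -0.02] w 0.1 j [ 0.41 -0.01 -0.57  0.   -1.02  1.32]
rowR [-0.01  0.01] 0.99
rowS [ 0.01 -0.03] 0.98
rowRs [0.07 0.04] 0.93
rowSs [-0.17  0.53] 0.96
squarepot 3->4 [-0.06  0.03] 0.98
bit [ 0.54 -0.03] 0.99
driver [ 0.01 -0.06] 0.99
glasses [-0.01  0.48] 0.95
orange1 [-0.02 -0.01] 1.0
orange2 [-12.19   7.43] -0.12
red [-0.43 -0.86] 0.17
```

View pics/c6.png

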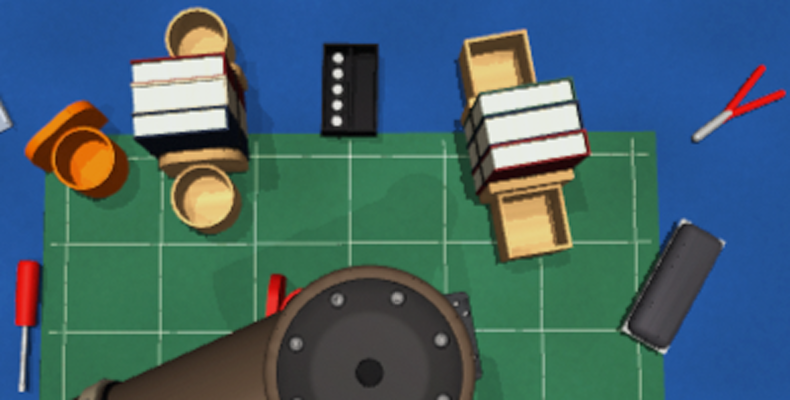

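```bash
python3 -c "
from plant import bot
bot.close_job(); print(bot.read_state()['t'])"
```

```text
the job is handed in; nothing more can be done
the job is handed in; nothing more can be done
```

Both loose bookends now stand against the near ends of their matching rows, and I handed the job in after about 40.5 s of robot time. For each one I gripped the pot low, slid it over and crept in under a force limit. I then gave each a gentle nudge from behind (5.4–5.6 N, below the 8 N at which a row could slide).

**Passed:**
- **Rows:** neither row moved in the top view (under 0.1 px), where 1 px is about 2.4 mm.
- **Square bookend:** it did not shift under its nudge and is centred to about 1 mm.
- **Round bookend:** its panel shows no gap against the books. It was about 3 mm off centre, so I regrasped and corrected it.

**Failed or in doubt:**
- **Round bookend:** I estimate it is still about 2 mm off centre, which is about as fine as the pictures can show.
- **Square bookend:** its weight was on the gripper during part of its slide. I had commanded the height about 0.5 mm too high, so it may have skimmed just off the table. I lowered it before letting go.
- **Pot positions:** from the camera they came out 53–54 mm from the row ends instead of 50 (before the final nudges). I put that down to calibration bias, since both nudges met firm resistance.
- **Square row, scene view:** its check read a 0.5 px shift that the top view does not show, probably a change in shadow or in what the bookend covers.
- **Other things on the table:** the bit case and glasses case read about 0.5 px of change, although nothing touched them. The red look-alike and the nearer orange one were hidden by the arm in the last picture, so I could not check them numerically, but I planned no move into either.

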